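# Slide the crate of washed tea glasses up the drainer

### The arm

A 6-joint arm with a two-finger parallel gripper is mounted at the origin on the work surface. World frame = base frame: x ahead of the robot, y to its left, z up, the work surface at z = 0. Lengths are in mm, angles in rad, forces in N, time in s.
With the tool pointing down it reaches from about 350 to 875 mm from the base axis. Payload 4.2 kg.
Tool frame: the origin (TCP) lies between the finger pads; the fingertips stand 11 mm ahead of it and the grasp point (between the pads) lies 8 mm behind it; z points along the fingers, y is the direction in which the jaws open and shut (so a half turn about z gives the same grasp; the last joint's range is limited). The gripper opens to 85 mm and grips with 20 to 120 N. Pads are 22 mm wide; open, the fingers measure 114 mm over their backs; the gripper's body (76 mm by 85 mm) begins 54 mm behind the grasp point. The pads swing forward as they close: fully open they stand 13 mm farther back than shut.
Start: joints at [-0.938, 0.385, 0.008, 0, -1.194, -0.259], TCP at [228.236, -581.814, 219.412] pointing down, gripper open.
Joint ranges: [-3.14, 3.14], [-1.21, 2.06], [-1.07, 1.41], [-3.16, 2.05], [-2.99, -0.16], [-3.1, 3.1]. Speed limits (rad/s): [2.79, 2.79, 3.14, 3.14, 3.14, 3.14].

### API

Orientations are given as a unit quaternion [x, y, z, w].
In Python, from bench import * gives the robot as it stands.
- The arm moves only by the tool servo_tool, never from a script. Its argument "rows" is a list of rows, each a list of 7 numbers: the opening, from 0 (shut) to 1 (fully open), then the shift along the tool's x, y, z in cm, then the turn, a rotation vector about the tool's x, y, z in degrees. A call has 1 to 12 rows; each row shifts and turns the commanded pose from where the row before left it, along the tool's axes as they then stand; what a row does not reach is not made up. A row lasts 1/10 s, in which the tool goes at most 50 mm and 8.59 degrees, less where a joint would pass 70% of its speed; a pose out of reach is approached as far as the arm can. A call is refused whole if a number of a shift passes 5 or a number of a turn 8.59, either way. A call with a gripper value outside its range is refused whole. The fingers move at their own pace and stop on an object; the grip force is fixed at half the most. Time passes only in rows, so rows that do not move let the fingers close. It gives the time, the measured TCP pose, the force and the opening at its end, in the units of the state.
- read_state(): the state, without advancing time (a new reading comes with each control period).
- get_image(name): name is "scene" or "top" or "wrist"; returns a dict with "image" (400x640x3 uint8, red, green, blue), "mtx" (3x3 intrinsics, pixels), "extrinsics" (4x4, takes a point from camera to world coordinates). Camera axes: x right, y up, looking along -z (the intrinsics and any distortion apply to the point x, -y, -z); pixel columns grow to the right and rows downward; lengths in mm; the calibration is good to about 2 mm. A picture is of the moment at which its call begins. There is no depth.
- job_done(): hands the job in, once; it reports no verdict.
The state is a dict: "clock": time; "joints": joint angles; "joint_vel": joint speeds; "joint_efforts": joint torques, N m; "position": TCP position; "ee_rot": TCP orientation; "contact_force": force on the tool from outside, world axes, zero at the start; "wrist_torque": the same for the moment, N m; "gripper_width": finger opening in mm.
Only numpy, scipy, OpenCV 4.12 (cv2) and the standard library are available. Lean on these libraries where they do the work, as an engineer would, in place of code of your own. Each camera call takes 0.05 s, during which the arm holds its last target. There are 200 camera calls.

### The job

Slide the red crate of washed tea glasses over the counter to the mouth of the sloping steel drainer and push it up the slope between the side guides, without lifting it, until it comes up against the rubber pads of the back rail. Press it home there firmly for a moment, see that its tail end has dropped down behind the lip, and let go, so that it sits flat in the bay, held by the lip. The glasses are thin: push slowly, never hard, and leave everything else on the counter where it stands.

Things in the scene. Friction and masses are not known exactly. Their poses are not given: they have to be found in the camera images.
- crate: Red slatted plastic crate, 140 long (own x), 130 wide (own y), 60 high, walls 6; four upside-down tea glasses fixed in its cells stand 75 above its underside; 0.6 to 0.9 kg filled. Origin: centre of its underside, z up. It stands on the counter before the drainer, up to 30 aside and turned up to 0.25 rad. Too wide to grip; push its outer walls, e.g. with two spread fingers, which square it.
- crate_tail (a point): Middle of the crate's tail wall, on its outside (crate x = -70), 30 above its underside: where to push. Wet and slippery underneath: sliding takes 0.7 to 2 N on the counter, 2 to 4 N on the slope, where it slides back down if left alone. Grippy fingertips pressing here can hold the tail up by friction when it should drop: lower them with it. Over 25 N from the fingers cracks the glasses.
- stand: Frame of the drainer, fixed. Origin: on the counter (z = 0) at the middle of the slope's toe, where the slide plate begins; x points horizontally the way the crate goes, z up. Its splayed mouth plates (34 high) run from the toe back to x = -50 mm, where they are 171 apart inside, and narrow to 135 at the toe.
- deck: Inclined deck of the drainer, sloping 12 degrees. Origin: foot of the lip, mid-width, level with the bay floor (in the stand's axes x = 148.8, z = 21.4 mm); x up along the slope, z square to it. Slide plate from the toe (x = -150) to x = 0, its surface at z = 10; bay floor at z = 0 from x = 0 on. Side guides, inner faces at y = -69 and +69, stand up to z = 34.
- lip (a point): Middle of the lip's top edge, the 10 mm step down from the slide plate to the bay floor (deck x = 0, z = 10 mm). It holds the crate's tail from sliding back.
- bay (a point): Where the crate's origin comes to lie (deck x = 70, z = 0; let go, it slides back against the lip). The back rail with two rubber pads, 18 to 42 above the bay floor, is bolted through slots somewhere from 142.5 to 154.5 mm beyond the lip: not measured, so feel for it. It is rigid, its pads give 1 mm at 8 N; 8 to 15 N is a firm press.
- jar: Bystander, loose: clear glass jar with steel cap, 90 across, 150 high; origin under its centre.
- bharani: Bystander, loose: brown stoneware pickle jar, 114 across, 160 high; origin under its centre.
- dish: Bystander, loose: white ceramic dish, 180 across, 40 high; origin under its centre.
- spatula: Bystander, loose: flat bamboo spatula, 300 long (own x), 55 wide, 7 thick, lying on the counter; origin under its middle.
- spicebox: Bystander, loose: round steel spice box, 174 across, 92 high with its knob, on a round white plastic turntable (260 across, 22 high, fixed); origin under the box's centre.
There are look-alikes about, which are no part of the job. Of the things that look like the crate, take the one that is farthest from the robot's base at the start.

How it is judged:
By the outcome, as a careful person would: the job done as asked, in the order asked, and still so for the second after the job is handed in, with the robot touching nothing.
It also fails if it takes over 72 s, if anything falls off the work surface, if the arm or the gripper's body presses on something with over 40 N, if the wrist force passes 120 N, or if a joint passes its speed limit or range.

## Working session

There is one attempt and no reset: what is moved stays moved. The work goes in short steps, Python scripts to look and compute and a tool call to move; the robot and the scene stay as the last step left them, time stands still between calls to the robot, and variables do not carry over. Pictures are saved under pics/ and viewed, about 8 in all and at most 12, crops included, and the job is handed in when it is done.

Besides the shell and the picture viewer there is one more tool, called after "Call:" by a JSON object that holds its "name" and its "arguments". servo_tool: Moves the arm, as the interface text tells. Its arguments: {"type":"object","properties":{"rows":{"type":"array","items":{"type":"array","items":{"type":"number"}}}},"required":["rows"]}

```bash
mkdir -p pics; ls; python3 - <<'E'
from bench import *
import cv2,json
s=read_state();print(s)
for n in("scene","top"):
    d=get_image(n);cv2.imwrite(f"pics/{n}0.png",d["image"][:,:,::-1])
    print(n,d["mtx"],d["extrinsics"],[k for k in d])
E
```

```text
pics
{'clock': 0.0, 'joints': array([-9.38408405e-01,  3.85577490e-01,  6.60078617e-03, -5.15228827e-04,
       -1.19399987e+00, -2.58582203e-01]), 'joint_vel': array([-0.00062624,  0.0028036 , -0.00098853, -0.00079931,  0.00116997,
       -0.00116291]), 'joint_efforts': array([ 1.07329520e-04, -3.92294168e+01,  1.88404101e+01,  4.18628410e+00,
       -4.57893329e-03,  3.68722951e-06]), 'position': array([ 228.00577754, -581.25738532,  218.29677466]), 'ee_rot': array([-1.85723079e-01,  9.82601492e-01,  1.08690274e-03, -2.53659587e-04]), 'contact_force': array([-0.50182065,  0.49839735, -0.38940078]), 'wrist_torque': array([-0.05370784, -0.00433139, -0.03954283]), 'gripper_width': 85.25371640993181}
scene [[379.82727543   0.         320.10222267]
 [  0.         379.82727543 192.07887589]
 [  0.           0.           1.        ]] [[-8.70293164e-01 -3.88410974e-01  3.02864201e-01  9.23776642e+02]
 [ 4.92427243e-01 -6.73355534e-01  5.51459640e-01  7.16057619e+02]
 [-1.02576900e-02  6.29070138e-01  7.77280863e-01  9.57276696e+02]
 [ 0.00000000e+00  0.00000000e+00  0.00000000e+00  1.00000000e+00]] ['image', 'mtx', 'extrinsics']
top [[498.6387558    0.         320.27852903]
 [  0.         498.6387558  199.50528372]
 [  0.           0.           1.        ]] [[-2.66613058e-02  9.90002689e-01 -1.38505781e-01  3.04965242e+02]
 [-9.99603081e-01 -2.51414093e-02  1.27118205e-02  6.22889992e+01]
 [ 9.10250589e-03  1.38789720e-01  9.90280040e-01  1.90175574e+03]
 [ 0.00000000e+00  0.00000000e+00  0.00000000e+00  1.00000000e+00]] ['image', 'mtx', 'extrinsics']
```

View pics/top0.png

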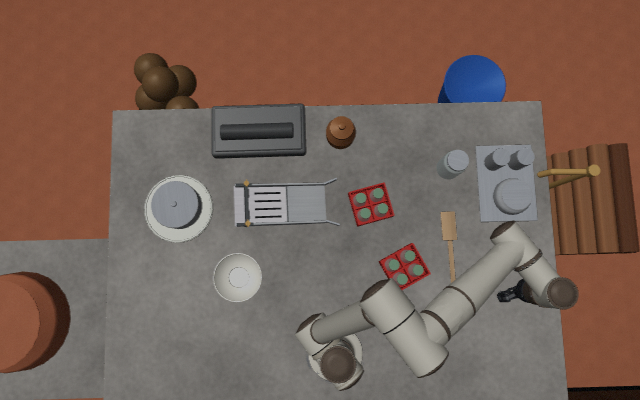

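View pics/scene0.png

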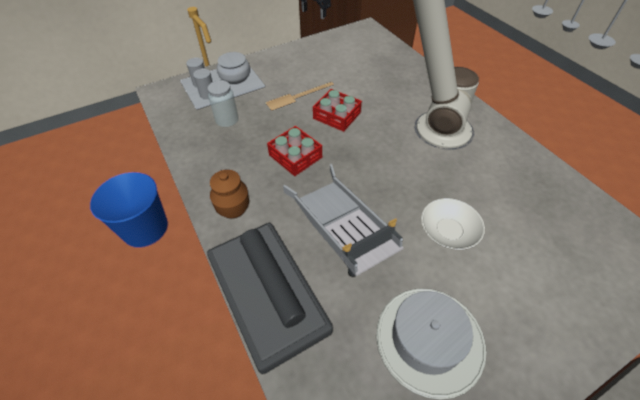

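The target crate is the one at about (371,204) in the top view, directly before the drainer mouth at (335,203). The other, at (405,267), is nearer the base, so it is the look-alike. I'll enlarge the top view to measure.

```bash
cat > h.py <<'E'
import numpy as np,cv2
from bench import *
def ray(d,u,v,z):
    K,E=d["mtx"],d["extrinsics"]
    p=np.array([(u-K[0,2])/K[0,0],-(v-K[1,2])/K[1,1],-1.])
    r=E[:3,:3]@p;o=E[:3,3];return o+r*(z-o[2])/r[2]
def proj(d,P):
    K,E=d["mtx"],d["extrinsics"];c=(np.asarray(P)-E[:3,3])@E[:3,:3]
    return K[0,2]+K[0,0]*c[0]/-c[2],K[1,2]+K[1,1]*-c[1]/-c[2]
E
python3 - <<'E'
import cv2
i=cv2.imread("pics/top0.png")[165:245,225:405]
i=cv2.resize(i,None,fx=4.4,fy=4.4,interpolation=cv2.INTER_CUBIC);cv2.imwrite("pics/c1.png",i)
E
```

```text
(no output)
```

View pics/c1.png

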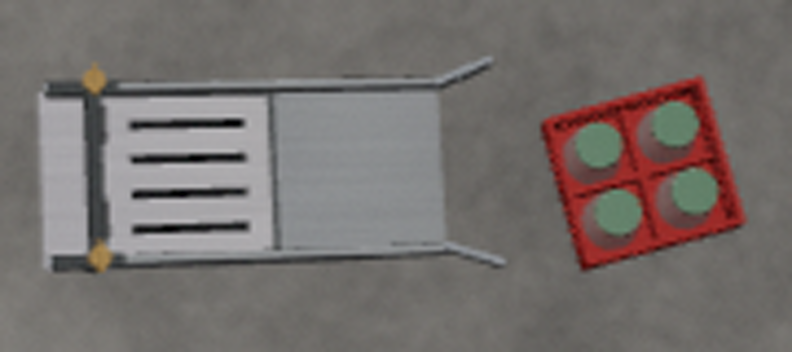

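```bash
python3 - <<'E'
from h import *
d=get_image("top")
f=lambda c,z:ray(d,225+c[0]/4.4-.4,165+c[1]/4.4-.4,z)
toe=[f(c,0) for c in((440,90),(445,245))];lip=[f(c,31.2) for c in((272,95),(277,248))]
tips=[f(c,34) for c in((492,60),(505,263))]
cr=[f(c,60) for c in((543,122),(703,77),(746,222),(583,270))]
print("toe",toe,"lip",lip,"tips",tips);print("cr",cr)
T=sum(toe)/2;L=sum(lip)/2;M=sum(tips)/2
print("mid",T,L,M,"dist T-L",np.linalg.norm((L-T)[:2]),"yaw TL",np.arctan2(*(L-T)[1::-1]),"yaw M-L",np.arctan2(*(L-M)[1::-1]),"widths",[np.linalg.norm(a[0]-a[1]) for a in(toe,lip,tips)])
for a,b in((1,0),(2,3),(2,1),(3,0)):
    v=cr[b]-cr[a];print(np.linalg.norm(v),np.arctan2(v[1],v[0]))
print("ctr",sum(cr)/4)
E
```

```text
toe [array([626.94264991,  19.66437867,   0.        ]), array([490.11449539,  19.12482892,   0.        ])] lip [array([620.92855793, 165.54835242,  31.2       ]), array([488.20563171, 163.56320501,  31.2       ])] tips [array([646.35909201, -25.28237852,  34.        ]), array([470.05790417, -30.89793159,  34.        ])]
cr [array([587.02360039, -65.7386892 ,  60.        ]), array([ 622.38671873, -203.56469055,   60.        ]), array([ 497.22281681, -234.40313578,   60.        ]), array([460.15422362, -95.09121422,  60.        ])]
mid [558.52857265  19.3946038    0.        ] [554.56709482 164.55577872  31.2       ] [558.20849809 -28.09015506  34.        ] dist T-L 145.21521962639437 yaw TL 1.5980797572979502 yaw M-L 1.589696127146788 widths [np.float64(136.82921830659532), np.float64(132.7377713999023), np.float64(176.39059859488486)]
142.29039597261436 1.8219563927968232
144.15925946386648 1.8308541189634056
128.90698992130004 0.24157295429631076
130.22061851491446 0.2273598688970101
ctr [ 541.69683989 -149.69943244   60.        ]
```

```bash
cat >> h.py <<'E'
from scipy.spatial.transform import Rotation as Ro
YAW=1.595; TOE=np.array([558.4,19,0.])
def Rt(phi,lean=0.,about=None):
    "tool down, tool y at world angle phi; lean = tilt (rad) of fingers towards stand x"
    y=np.array([np.cos(phi),np.sin(phi),0]);z=np.array([0,0,-1.]);x=np.cross(y,z)
    R=Ro.from_matrix(np.c_[x,y,z])
    k=np.array([np.cos(YAW-np.pi/2),np.sin(YAW-np.pi/2),0])  # +rotation about k takes -z to +u
    return Ro.from_rotvec(lean*k)*R
def go(p,R):
    s=read_state();R0=Ro.from_quat(s["ee_rot"])
    print("turn(deg,tool)",np.degrees((R0.inv()*R).as_rotvec()).round(2))
    w=np.asarray(p)-s["position"]
    print("shift cm after turn",(R.inv().apply(w)/10).round(2),"before turn",(R0.inv().apply(w)/10).round(2))
def where():
    s=read_state();u=np.array([np.cos(YAW),np.sin(YAW),0]);n=np.array([-u[1],u[0],0])
    q=s["position"]-TOE;print(s["clock"],"stand",(q@u).round(1),(q@n).round(1),q[2].round(1),"F",[round(float(s["contact_force"]@a),1) for a in(u,n,[0,0,1])],"M",s["wrist_torque"].round(2),s["gripper_width"])
E
python3 - <<'E'
from h import *
d=get_image("top")
print("lookalike",[ray(d,u,v,60).round() for u,v in((408,245),(430,270),(400,290),(380,262))])
R=Rt(YAW);go([425,-150,180],R)
print(Rt(0,.2).apply([0,0,1]))
E
```

```text
lookalike [array([ 385., -280.,   60.]), array([ 292., -356.,   60.]), array([ 222., -243.,   60.]), array([ 326., -174.,   60.])]
turn(deg,tool) [ 7.000e-02 -2.000e-02  2.002e+01]
shift cm after turn [-20.73  42.66   3.88] before turn [-34.08  32.98   3.92]
[-0.00480806  0.19861114 -0.98006658]
```

Call:
{"name": "servo_tool", "arguments": {"rows": [[1, 0, 0, 0, 0, 0, 6.67], [1, 0, 0, 0, 0, 0, 6.67], [1, 0, 0, 0, 0, 0, 6.67], [1, -2.3, 4.74, 0, 0, 0, 0], [1, -2.3, 4.74, 0, 0, 0, 0], [1, -2.3, 4.74, 0, 0, 0, 0], [1, -2.3, 4.74, 0, 0, 0, 0], [1, -2.3, 4.74, 0, 0, 0, 0], [1, -2.3, 4.74, 0, 0, 0, 0], [1, -2.3, 4.74, 0, 0, 0, 0], [1, -2.3, 4.74, 0, 0, 0, 0], [1, -2.3, 4.74, 0, 0, 0, 0]]}}

```text
clock: 1.4
position: [415.0, -170.3, 219.7]
ee_rot: [-0.012, 1.0, -0.0, 0.0]
contact_force: [0.7, -1.0, 0.2]
gripper_width: 85.1
```

```bash
python3 - <<'E'
from h import *
where();go([425,-150,38],Rt(YAW))
d=get_image("wrist");cv2.imwrite("pics/w1.png",d["image"][:,:,::-1])
E
```

```text
1.4 stand -185.7 147.9 219.7 F [-1.0, -0.6, 0.2] M [ 0.   -0.11  0.06] 85.12119770596175
turn(deg,tool) [-0.    0.04  0.02]
shift cm after turn [-1.05  2.   18.17] before turn [-1.04  2.   18.17]
```

View pics/w1.png

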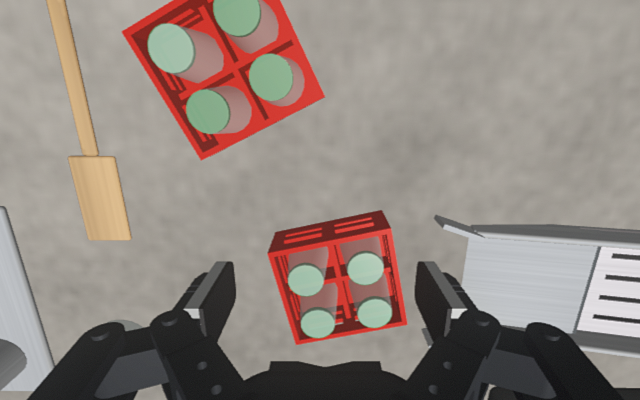

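The wrist view shows the target crate at about (335,280) with the drainer mouth to its right, and the look-alike at (225,70) clear of the fingers. I'll descend beside the near wall.

Call:
{"name": "servo_tool", "arguments": {"rows": [[1, -0.3, 0.5, 4.5, 0, 0, 0], [1, -0.3, 0.5, 4.5, 0, 0, 0], [1, -0.3, 0.5, 4.5, 0, 0, 0], [1, -0.1, 0.5, 4.5, 0, 0, 0], [1, 0, 0, 0, 0, 0, 0], [1, -1, 0, 0, 0, 0, 0], [1, -0.8, 0, 0, 0, 0, 0], [1, -0.4, 0, 0, 0, 0, 0], [1, -0.3, 0, 0, 0, 0, 0], [1, -0.3, 0, 0, 0, 0, 0], [1, -0.3, 0, 0, 0, 0, 0], [1, -0.3, 0, 0, 0, 0, 0]]}}

```text
clock: 2.65
position: [458.4, -151.2, 39.7]
ee_rot: [-0.012, 1.0, -0.0, 0.0]
contact_force: [-0.8, -0.3, -0.1]
gripper_width: 85.3
```

Call:
{"name": "servo_tool", "arguments": {"rows": [[1, -0.25, 0, 0, 0, 0, 0], [1, -0.25, 0, 0, 0, 0, 0], [1, -0.25, 0, 0, 0, 0, 0], [1, -0.25, 0, 0, 0, 0, 0], [1, -0.25, 0, 0, 0, 0, 0], [1, -0.25, 0, 0, 0, 0, 0], [1, -0.25, 0, 0, 0, 0, 0], [1, -0.25, 0, 0, 0, 0, 0], [1, -0.25, 0, 0, 0, 0, 0], [1, -0.2, 0, 0, 0, 0, 0], [1, 0, 0, 0, 0, 0, 0]]}}

```text
clock: 3.75
position: [482.7, -150.5, 39.3]
ee_rot: [-0.012, 1.0, 0.0, -0.0]
contact_force: [-0.2, 0.5, 0.2]
gripper_width: 85.5
```

```bash
python3 - <<'E'
from h import *
where()
d=get_image("top");cv2.imwrite("pics/t2.png",cv2.resize(d["image"][150:260,225:425,::-1],None,fx=4,fy=4,interpolation=cv2.INTER_CUBIC))
E
```

```text
3.75 stand -167.6 79.7 39.3 F [0.5, 0.2, 0.2] M [0.07 0.09 0.01] 85.47873380749564
```

View pics/t2.png

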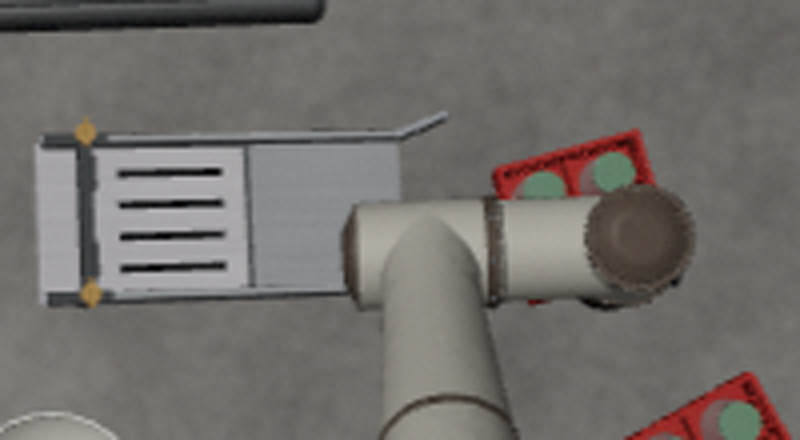

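```bash
python3 - <<'E'
from h import *
d=get_image("wrist");cv2.imwrite("pics/w2.png",d["image"][:,:,::-1])
print(d["extrinsics"].round(2),d["mtx"][0,0])
E
```

```text
[[-2.0000e-02 -9.5000e-01 -3.1000e-01  4.0246e+02]
 [ 1.0000e+00 -2.0000e-02 -1.0000e-02 -1.5205e+02]
 [ 0.0000e+00 -3.1000e-01  9.5000e-01  1.9392e+02]
 [ 0.0000e+00  0.0000e+00  0.0000e+00  1.0000e+00]] 312.4959529087723
```

View pics/w2.png

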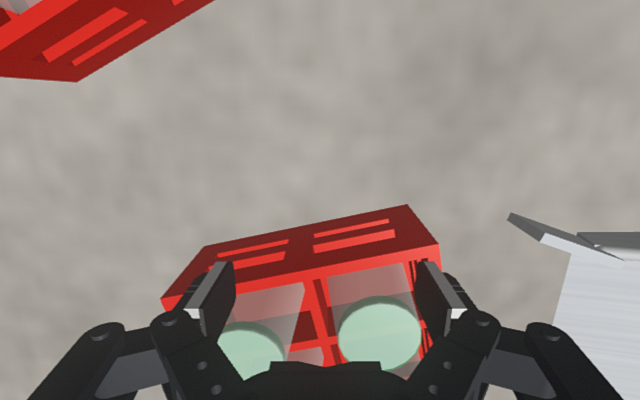

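```bash
python3 - <<'E'
from h import *
d=get_image("wrist")
for z in(60,0):
  print(z,[ray(d,u,v,z).round(1) for u,v in((440,245),(163,298),(407,205),(205,246))])
for P in((482,-108,41),(482,-193,41),(493,-108,41),(471,-108,41),(471,-108,28),(471,-108,55),(471,-108,70)):print(P,np.round(proj(d,P)))
E
```

```text
60 [array([466.1, -96.1,  60. ]), array([ 498.6, -230.8,   60. ]), array([ 446.6, -113.8,   60. ]), array([ 469.3, -207. ,   60. ])]
0 [array([494.6, -71. ,   0. ]), array([ 541.7, -266.1,   -0. ]), array([466.4, -96.6,   0. ]), array([ 499.3, -231.7,    0. ])]
(482, -108, 41) [402. 256.]
(482, -193, 41) [246. 252.]
(493, -108, 41) [400. 273.]
(471, -108, 41) [404. 237.]
(471, -108, 28) [399. 228.]
(471, -108, 55) [411. 249.]
(471, -108, 70) [420. 264.]
```

The wrist view shows the crate unmoved, with its near rim at (163,298)–(440,245), and the finger pads passing above it. So the open fingertips sit about 24 mm higher than I assumed. I'll back off, go lower and redo the push.

Call:
{"name": "servo_tool", "arguments": {"rows": [[1, 2, 0, -0.3, 0, 0, 0], [1, 2.2, 0, 0, 0, 0, 0], [1, 0, 0, 0.8, 0, 0, 0], [1, 0, 0, 0.8, 0, 0, 0], [1, 0, 0, 0.4, 0, 0, 0], [1, 0, 0, 0.2, 0, 0, 0], [1, 0, 0, 0.2, 0, 0, 0], [1, 0, 0, 0.2, 0, 0, 0], [1, 0, 0, 0, 0, 0, 0]]}}

```text
clock: 4.8
position: [440.7, -151.6, 16.2]
ee_rot: [-0.012, 1.0, 0.0, -0.0]
contact_force: [-0.4, -0.1, 0.3]
gripper_width: 85.5
```

Call:
{"name": "servo_tool", "arguments": {"rows": [[1, 0, 0, 0.2, 0, 0, 0], [1, 0, 0, 0.2, 0, 0, 0], [1, 0, 0, 0.2, 0, 0, 0], [1, 0, 0, 0.2, 0, 0, 0], [1, 0, 0, 0.2, 0, 0, 0], [1, 0, 0, 0.1, 0, 0, 0], [1, 0, 0, 0, 0, 0, 0]]}}

```text
clock: 5.5
position: [440.6, -151.6, 5.2]
ee_rot: [-0.012, 1.0, -0.0, -0.0]
contact_force: [0.2, -0.2, 0.0]
gripper_width: 85.5
```

Call:
{"name": "servo_tool", "arguments": {"rows": [[1, 0, 0, 0.2, 0, 0, 0], [1, 0, 0, 0.2, 0, 0, 0], [1, 0, 0, 0.2, 0, 0, 0], [1, 0, 0, 0.1, 0, 0, 0], [1, 0, 0, 0, 0, 0, 0]]}}

```text
clock: 6.0
position: [440.6, -151.6, -1.8]
ee_rot: [-0.012, 1.0, 0.0, -0.0]
contact_force: [-0.2, 0.3, 1.0]
gripper_width: 85.1
```

```bash
python3 - <<'E'
from h import *
where()
d=get_image("wrist");cv2.imwrite("pics/w3.png",d["image"][:,:,::-1])
E
```

```text
6.0 stand -167.7 121.9 -1.8 F [0.3, 0.2, 1.0] M [ 0.06 -0.01 -0.03] 85.07281480873013
```

View pics/w3.png

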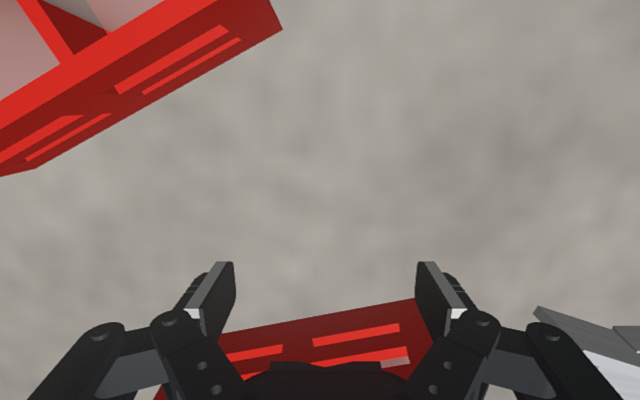

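Still no contact at TCP z=-1.8, which fits the tips being about 24 mm behind the TCP (pad tips at image row 262). I'll raise to z≈17, which puts the tips at about 41, and push the side wall.

Call:
{"name": "servo_tool", "arguments": {"rows": [[1, 0, 0, -1, 0, 0, 0], [1, 0, 0, -0.9, 0, 0, 0], [1, -0.4, 0, 0, 0, 0, 0], [1, -0.3, 0, 0, 0, 0, 0], [1, -0.3, 0, 0, 0, 0, 0], [1, -0.3, 0, 0, 0, 0, 0], [1, -0.3, 0, 0, 0, 0, 0], [1, -0.3, 0, 0, 0, 0, 0], [1, -0.3, 0, 0, 0, 0, 0], [1, -0.3, 0, 0, 0, 0, 0], [1, 0, 0, 0, 0, 0, 0]]}}

```text
clock: 7.15
position: [466.3, -151.0, 17.4]
ee_rot: [-0.012, 1.0, -0.0, 0.0]
contact_force: [0.2, -0.0, 0.2]
gripper_width: 85.4
```

Call:
{"name": "servo_tool", "arguments": {"rows": [[1, -0.3, 0, 0, 0, 0, 0], [1, -0.3, 0, 0, 0, 0, 0], [1, -0.3, 0, 0, 0, 0, 0], [1, -0.3, 0, 0, 0, 0, 0], [1, -0.3, 0, 0, 0, 0, 0]]}}

```text
clock: 7.65
position: [480.9, -150.6, 17.4]
ee_rot: [-0.012, 1.0, 0.0, -0.0]
contact_force: [-1.5, -0.2, -0.2]
gripper_width: 85.2
```

```bash
python3 - <<'E'
from h import *
where()
d=get_image("wrist");cv2.imwrite("pics/w4.png",d["image"][:,:,::-1])
t=get_image("top");i=t["image"].astype(int);m=(i[...,0]>100)&(i[...,1]<70)&(i[...,2]<70);m[:165]=0;m[238:]=0;m[:,:340]=0;m[:,400:]=0
ys,xs=np.nonzero(m);print([ (xs[k],ys[k]) for k in(xs.argmin(),xs.argmax(),ys.argmin(),ys.argmax())])
E
```

```text
7.65 stand -167.7 81.6 17.4 F [-0.2, 1.5, -0.2] M [0.05 0.25 0.07] 85.22661265242093
[(np.int64(351), np.int64(185)), (np.int64(390), np.int64(196)), (np.int64(381), np.int64(181)), (np.int64(352), np.int64(200))]
```

View pics/w4.png

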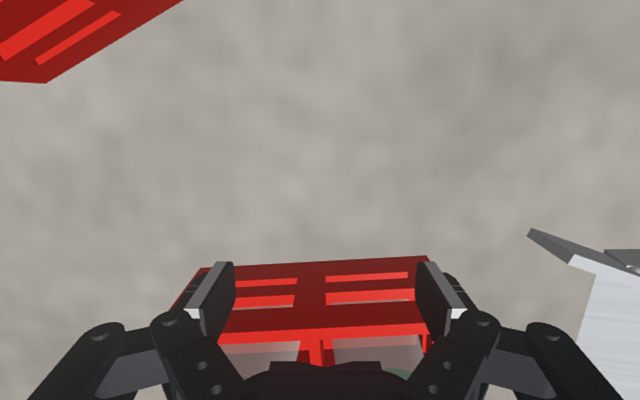

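The fingers are on the wall (1.5 N) and the crate is nearly square: its bottom edge runs from (205,268) to (425,257).

Call:
{"name": "servo_tool", "arguments": {"rows": [[1, -0.2, 0, 0, 0, 0, 0], [1, -0.2, 0, 0, 0, 0, 0], [1, -0.2, 0, 0, 0, 0, 0], [1, 0, 0, 0, 0, 0, 0]]}}

```text
clock: 8.15
position: [487.2, -150.5, 17.5]
ee_rot: [-0.012, 1.0, -0.0, 0.0]
contact_force: [-0.5, -0.7, 0.4]
gripper_width: 85.3
```

```bash
python3 - <<'E'
from h import *
where()
d=get_image("wrist");i=d["image"].astype(int);m=(i[...,0]>70)&(i[...,1]<50)&(i[...,2]<50);m[:150]=0
c=[(u,np.nonzero(m[:,u])[0].min()) for u in range(245,411,15)];print(c)
P=np.array([ray(d,u,v,0) for u,v in c]);f=np.polyfit(P[:,1],P[:,0],1);print("side line at y=-150 x=",np.polyval(f,-150),"slope",f[0],"want -0.024 and",562.4-65)
r=[(u,v) for v in range(150,345) for u in [np.nonzero(m[v])[0].max()] if m[v].any() and u>411];print(r[::8])
E
```

```text
8.15 stand -167.7 75.3 17.5 F [-0.7, 0.5, 0.4] M [-0.    0.06  0.01] 85.28042043936917
[(245, np.int64(260)), (260, np.int64(260)), (275, np.int64(260)), (290, np.int64(259)), (305, np.int64(259)), (320, np.int64(259)), (335, np.int64(258)), (350, np.int64(258)), (365, np.int64(258)), (380, np.int64(258)), (395, np.int64(257)), (410, np.int64(257))]
side line at y=-150 x= 499.6950783305397 slope -0.0463786040263006 want -0.024 and 497.4Traceback (most recent call last):
  File "<stdin>", line 6, in <module>
    return umr_maximum(a, axis, None, out, keepdims, initial, where)
ValueError: zero-size array to reduction operation maximum which has no identity
```

```bash
cat >> h.py <<'E'
U=np.array([np.cos(YAW),np.sin(YAW),0]);LEAN=np.radians(35)
def W(a,b,z):return TOE+U*a+np.array([-U[1],U[0],0])*b+np.array([0,0,z])
RP=Rt(YAW+np.pi/2,LEAN)
E
python3 - <<'E'
from h import *
print(read_state()["joints"].round(2),W(-262,0,4))
go(W(-262,0,130),Rt(YAW+np.pi/2))
go(W(-262,0,130),RP)
R=Rt(YAW+np.pi/2);print(np.degrees((R.inv()*RP).as_rotvec()))
E
```

```text
[ 0.02  0.44 -0.52  0.   -0.61 -1.57] [ 564.74074325 -242.92326161    4.        ]
turn(deg,tool) [-4.000e-02  4.000e-02 -8.998e+01]
shift cm after turn [  9.43  -7.53 -11.25] before turn [ -7.54  -9.43 -11.24]
turn(deg,tool) [-27.45 -27.38 -86.9 ]
shift cm after turn [  1.27  -7.53 -14.62] before turn [ -7.54  -9.43 -11.24]
[-1.61527504e-14 -3.50000000e+01  0.00000000e+00]
```

Call:
{"name": "servo_tool", "arguments": {"rows": [[1, 1.5, 0, 0, 0, 0, 0], [1, 0, 0, -4, 0, 0, 0], [1, 0, 0, -4, 0, 0, 0], [1, 0, 0, -4, 0, 0, 0]]}}

```text
clock: 8.6
position: [471.6, -150.9, 138.9]
ee_rot: [-0.012, 1.0, -0.0, 0.0]
contact_force: [1.6, -0.4, 0.5]
gripper_width: 85.5
```

Call:
{"name": "servo_tool", "arguments": {"rows": [[1, -3, -3.1, 0, 0, 0, 0], [1, -3, -3.1, 0, 0, 0, 0], [1, -3, -3.1, 0, 0, 0, 0], [1, 0, 0, 0, 0, 0, -8.5], [1, 0, 0, 0, 0, 0, -8.5], [1, 0, 0, 0, 0, 0, -8.5], [1, 0, 0, 0, 0, 0, -8.5], [1, 0, 0, 0, 0, 0, -8.5], [1, 0, 0, 0, 0, 0, -8.5], [1, 0, 0, 0, 0, 0, -8.5], [1, 0, 0, 0, 0, 0, -8.5], [1, 0, 0, 0, 0, 0, -8.5]]}}

```text
clock: 9.8
position: [564.1, -241.7, 137.5]
ee_rot: [-0.631, 0.776, -0.0, 0.0]
contact_force: [-0.3, -0.1, -0.6]
gripper_width: 85.3
```

Call:
{"name": "servo_tool", "arguments": {"rows": [[1, 0, 0, 0, 0, 0, -8.5], [1, 0, 0, 0, 0, 0, -5], [1, 0, 0, 0, 0, -7, 0], [1, 0, 0, 0, 0, -7, 0], [1, 0, 0, 0, 0, -7, 0], [1, 0, 0, 0, 0, -7, 0], [1, 0, 0, 0, 0, -7, 0], [1, 0, 0, 0, 0, 0, 0]]}}

```text
clock: 10.6
position: [563.3, -244.6, 134.6]
ee_rot: [0.68, -0.668, -0.217, -0.211]
contact_force: [-1.0, 0.0, -0.6]
gripper_width: 85.5
```

```bash
python3 - <<'E'
from h import *
where();print(read_state()["joints"].round(2))
go(W(-265,0,4),RP)
d=get_image("wrist");cv2.imwrite("pics/w5.png",d["image"][:,:,::-1])
E
```

```text
10.6 stand -263.7 1.4 134.6 F [0.1, 1.0, -0.6] M [-1.14 -0.02  0.07] 85.50778021926597
[-0.45  0.63  0.25 -0.54 -1.52  0.58]
turn(deg,tool) [-0.03  0.17 -0.34]
shift cm after turn [ 7.6  -0.14 10.62] before turn [ 7.63 -0.18 10.6 ]
```

View pics/w5.png

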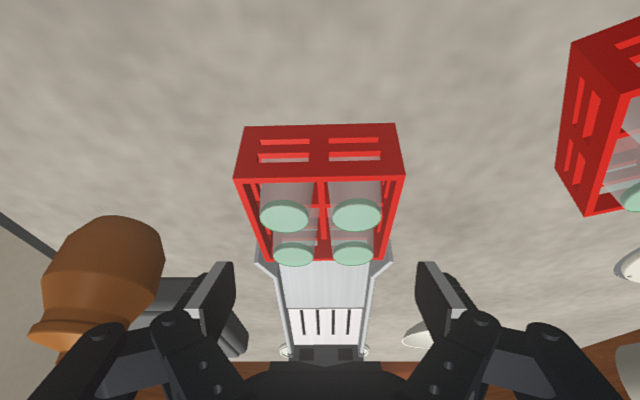

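The crate stands square before the mouth. Its tail wall spans (234,180)–(404,173) at the top and (245,128)–(395,124) at the bottom. The drainer is directly behind it.

```bash
python3 - <<'E'
from h import *
d=get_image("wrist")
n=np.array([-U[1],U[0],0])
def st(u,v,z):
    q=ray(d,u,v,z)-TOE;return (q@U).round(1),(q@n).round(1)
print("tail z0",st(245,128,0),st(395,124,0),"z60",st(234,180,60),st(404,173,60),"nose z60",st(260,261,60),st(391,260,60))
print("mouth tips",st(254,262,34),st(394,262,34),"lip",st(284,308,31.2),st(365,308,31.2))
E
```

```text
tail z0 (np.float64(-236.6), np.float64(-68.0)) (np.float64(-240.3), np.float64(62.6)) z60 (np.float64(-236.5), np.float64(-67.4)) (np.float64(-243.6), np.float64(60.4)) nose z60 (np.float64(-99.5), np.float64(-70.8)) (np.float64(-100.6), np.float64(74.5))
mouth tips (np.float64(-43.9), np.float64(-91.2)) (np.float64(-42.2), np.float64(91.5)) lip (np.float64(147.4), np.float64(-73.0)) (np.float64(149.1), np.float64(72.9))
```

Call:
{"name": "servo_tool", "arguments": {"rows": [[1, 1.5, 0, 2.1, 0, 0, 0], [1, 1.5, 0, 2.1, 0, 0, 0], [1, 1.5, 0, 2.1, 0, 0, 0], [1, 1.5, 0, 2.1, 0, 0, 0], [1, 1, 0, 1.4, 0, 0, 0], [1, 0, 0, 0, 0, 0, 0]]}}

```text
clock: 11.3
position: [562.9, -241.0, 15.1]
ee_rot: [0.682, -0.666, -0.217, -0.209]
contact_force: [-0.3, -0.3, 0.9]
gripper_width: 85.8
```

Call:
{"name": "servo_tool", "arguments": {"rows": [[1, 0.26, 0, 0.37, 0, 0, 0], [1, 0.26, 0, 0.37, 0, 0, 0], [1, -0.41, 0, 0.29, 0, 0, 0], [1, -0.41, 0, 0.29, 0, 0, 0], [1, -0.33, 0, 0.23, 0, 0, 0], [1, -0.25, 0, 0.172, 0, 0, 0], [1, -0.25, 0, 0.172, 0, 0, 0], [1, -0.25, 0, 0.172, 0, 0, 0], [1, -0.25, 0, 0.172, 0, 0, 0], [1, -0.25, 0, 0.172, 0, 0, 0], [1, -0.25, 0, 0.172, 0, 0, 0], [1, -0.25, 0, 0.172, 0, 0, 0]]}}

```text
clock: 12.5
position: [563.2, -207.5, 8.0]
ee_rot: [0.683, -0.666, -0.215, -0.21]
contact_force: [-0.1, -1.0, -1.0]
gripper_width: 85.5
```

```bash
python3 - <<'E'
from h import *
where()
E
```

```text
12.5 stand -226.5 0.7 8.0 F [-1.0, 0.1, -1.0] M [-1.4  -0.05  0.01] 85.53376272069566
```

Call:
{"name": "servo_tool", "arguments": {"rows": [[1, -0.245, 0, 0.172, 0, 0, 0], [1, -0.245, 0, 0.172, 0, 0, 0], [1, -0.245, 0, 0.172, 0, 0, 0], [1, -0.245, 0, 0.172, 0, 0, 0], [1, -0.245, 0, 0.172, 0, 0, 0], [1, -0.245, 0, 0.172, 0, 0, 0], [1, -0.245, 0, 0.172, 0, 0, 0], [1, -0.245, 0, 0.172, 0, 0, 0], [1, -0.245, 0, 0.172, 0, 0, 0], [1, -0.245, 0, 0.172, 0, 0, 0], [1, -0.245, 0, 0.172, 0, 0, 0], [1, -0.245, 0, 0.172, 0, 0, 0]]}}

```text
clock: 13.7
position: [562.2, -171.3, 8.0]
ee_rot: [0.683, -0.666, -0.215, -0.21]
contact_force: [0.0, -1.3, -0.3]
gripper_width: 85.2
```

Call:
{"name": "servo_tool", "arguments": {"rows": [[1, -0.245, 0, 0.172, 0, 0, 0], [1, -0.245, 0, 0.172, 0, 0, 0], [1, -0.245, 0, 0.172, 0, 0, 0], [1, -0.245, 0, 0.172, 0, 0, 0], [1, -0.245, 0, 0.172, 0, 0, 0], [1, -0.245, 0, 0.172, 0, 0, 0], [1, -0.245, 0, 0.172, 0, 0, 0], [1, -0.245, 0, 0.172, 0, 0, 0], [1, -0.245, 0, 0.172, 0, 0, 0], [1, -0.245, 0, 0.172, 0, 0, 0], [1, -0.245, 0, 0.172, 0, 0, 0], [1, -0.245, 0, 0.172, 0, 0, 0]]}}

```text
clock: 14.9
position: [561.3, -135.4, 8.0]
ee_rot: [0.683, -0.666, -0.215, -0.21]
contact_force: [-0.0, -0.6, -0.9]
gripper_width: 85.4
```

```bash
python3 - <<'E'
from h import *
where();go(W(-155,0,6),RP)
d=get_image("wrist");cv2.imwrite("pics/w6.png",d["image"][:,:,::-1])
E
```

```text
14.9 stand -154.4 0.8 8.0 F [-0.6, 0.0, -0.9] M [-1.45 -0.05 -0.04] 85.44294985481754
turn(deg,tool) [0.01 0.   0.02]
shift cm after turn [ 0.17 -0.08  0.13] before turn [ 0.17 -0.08  0.13]
```

View pics/w6.png

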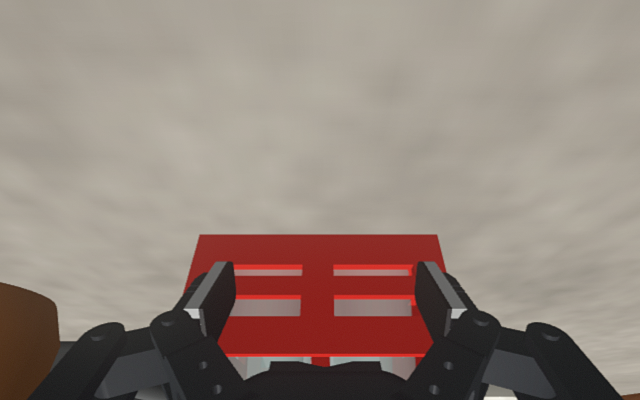

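The crate is square on the fingers, with its bottom edge level at row 235 from column 200 to 438, centred. I'll continue into the mouth.

Call:
{"name": "servo_tool", "arguments": {"rows": [[1, -0.245, 0, 0.172, 0, 0, 0], [1, -0.245, 0, 0.172, 0, 0, 0], [1, -0.245, 0, 0.172, 0, 0, 0], [1, -0.245, 0, 0.172, 0, 0, 0], [1, -0.245, 0, 0.172, 0, 0, 0], [1, -0.245, 0, 0.172, 0, 0, 0], [1, -0.245, 0, 0.172, 0, 0, 0], [1, -0.245, 0, 0.172, 0, 0, 0], [1, -0.245, 0, 0.172, 0, 0, 0], [1, -0.245, 0, 0.172, 0, 0, 0]]}}

```text
clock: 15.95
position: [560.7, -105.7, 8.0]
ee_rot: [0.683, -0.666, -0.215, -0.21]
contact_force: [-0.8, -2.3, 0.6]
gripper_width: 85.3
```

Call:
{"name": "servo_tool", "arguments": {"rows": [[1, -0.245, 0, 0.172, 0, 0, 0], [1, -0.245, 0, 0.172, 0, 0, 0], [1, -0.245, 0, 0.172, 0, 0, 0], [1, -0.245, 0, 0.172, 0, 0, 0], [1, -0.245, 0, 0.172, 0, 0, 0], [1, -0.245, 0, 0.172, 0, 0, 0], [1, -0.245, 0, 0.172, 0, 0, 0], [1, -0.245, 0, 0.172, 0, 0, 0], [1, -0.245, 0, 0.172, 0, 0, 0], [1, -0.245, 0, 0.172, 0, 0, 0]]}}

```text
clock: 16.95
position: [559.8, -75.5, 7.9]
ee_rot: [0.683, -0.666, -0.215, -0.21]
contact_force: [-0.6, -1.3, 0.2]
gripper_width: 85.5
```

Call:
{"name": "servo_tool", "arguments": {"rows": [[1, -0.245, 0, 0.172, 0, 0, 0], [1, -0.245, 0, 0.172, 0, 0, 0], [1, -0.245, 0, 0.172, 0, 0, 0], [1, -0.245, 0, 0.172, 0, 0, 0], [1, -0.245, 0, 0.172, 0, 0, 0], [1, -0.245, 0, 0.172, 0, 0, 0], [1, -0.245, 0, 0.172, 0, 0, 0], [1, -0.245, 0, 0.172, 0, 0, 0], [1, -0.245, 0, 0.172, 0, 0, 0], [1, -0.245, 0, 0.172, 0, 0, 0]]}}

```text
clock: 17.95
position: [559.1, -45.6, 7.8]
ee_rot: [0.683, -0.666, -0.215, -0.21]
contact_force: [0.7, -1.3, -1.2]
gripper_width: 85.4
```

Call:
{"name": "servo_tool", "arguments": {"rows": [[1, -0.245, 0, 0.172, 0, 0, 0], [1, -0.245, 0, 0.172, 0, 0, 0], [1, -0.245, 0, 0.172, 0, 0, 0], [1, -0.245, 0, 0.172, 0, 0, 0], [1, -0.245, 0, 0.172, 0, 0, 0], [1, -0.245, 0, 0.172, 0, 0, 0], [1, -0.245, 0, 0.172, 0, 0, 0], [1, -0.245, 0, 0.172, 0, 0, 0], [1, -0.245, 0, 0.172, 0, 0, 0], [1, -0.245, 0, 0.172, 0, 0, 0]]}}

```text
clock: 18.95
position: [558.4, -15.7, 7.9]
ee_rot: [0.683, -0.666, -0.215, -0.21]
contact_force: [0.0, -1.9, -1.1]
gripper_width: 85.2
```

Call:
{"name": "servo_tool", "arguments": {"rows": [[1, -0.245, 0, 0.172, 0, 0, 0], [1, -0.245, 0, 0.172, 0, 0, 0], [1, -0.245, 0, 0.172, 0, 0, 0], [1, -0.245, 0, 0.172, 0, 0, 0], [1, -0.245, 0, 0.172, 0, 0, 0], [1, -0.245, 0, 0.172, 0, 0, 0], [1, -0.245, 0, 0.172, 0, 0, 0], [1, -0.245, 0, 0.172, 0, 0, 0], [1, -0.245, 0, 0.172, 0, 0, 0], [1, -0.245, 0, 0.172, 0, 0, 0]]}}

```text
clock: 19.95
position: [557.6, 14.3, 7.8]
ee_rot: [0.683, -0.666, -0.215, -0.21]
contact_force: [-0.1, -1.9, -1.6]
gripper_width: 85.4
```

```bash
python3 - <<'E'
from h import *
where()
E
```

```text
19.95 stand -4.7 0.9 7.8 F [-1.9, 0.2, -1.6] M [-1.73 -0.05  0.01] 85.4019336452841
```

Call:
{"name": "servo_tool", "arguments": {"rows": [[1, -0.276, 0, 0.117, 0, 0, 0], [1, -0.276, 0, 0.117, 0, 0, 0], [1, -0.276, 0, 0.117, 0, 0, 0], [1, -0.276, 0, 0.117, 0, 0, 0], [1, -0.276, 0, 0.117, 0, 0, 0], [1, -0.276, 0, 0.117, 0, 0, 0], [1, -0.276, 0, 0.117, 0, 0, 0], [1, -0.276, 0, 0.117, 0, 0, 0], [1, -0.276, 0, 0.117, 0, 0, 0], [1, -0.276, 0, 0.117, 0, 0, 0]]}}

```text
clock: 20.95
position: [556.9, 43.5, 14.1]
ee_rot: [0.683, -0.666, -0.215, -0.21]
contact_force: [0.3, -2.5, -1.1]
gripper_width: 85.5
```

Call:
{"name": "servo_tool", "arguments": {"rows": [[1, -0.276, 0, 0.117, 0, 0, 0], [1, -0.276, 0, 0.117, 0, 0, 0], [1, -0.276, 0, 0.117, 0, 0, 0], [1, -0.276, 0, 0.117, 0, 0, 0], [1, -0.276, 0, 0.117, 0, 0, 0], [1, -0.276, 0, 0.117, 0, 0, 0], [1, -0.276, 0, 0.117, 0, 0, 0], [1, -0.276, 0, 0.117, 0, 0, 0], [1, -0.276, 0, 0.117, 0, 0, 0], [1, -0.276, 0, 0.117, 0, 0, 0]]}}

```text
clock: 21.95
position: [556.2, 72.9, 20.3]
ee_rot: [0.683, -0.666, -0.215, -0.21]
contact_force: [-0.1, -2.2, -2.4]
gripper_width: 85.4
```

```bash
cat >> h.py <<'E'
def tr():
    q=read_state()["position"]-TOE;a=q@U+4.7;b=q[2]-7.8;c,s=np.cos(np.radians(12)),np.sin(np.radians(12))
    f=read_state()["contact_force"];print("tail deck x",(a*c+b*s-153).round(1),"tip above plate",(34+b*c-a*s).round(1),"F along",(f@U*c+f[2]*s).round(2),"normal",(f[2]*c-f@U*s).round(2))
E
python3 - <<'E'
from h import *
where();tr()
E
```

```text
21.95 stand 53.9 0.9 20.3 F [-2.2, 0.2, -2.4] M [-1.84 -0.08 -0.  ] 85.44609470216156
tail deck x -93.1 tip above plate 34.1 F along -2.69 normal -1.91
```

Call:
{"name": "servo_tool", "arguments": {"rows": [[1, -0.276, 0, 0.117, 0, 0, 0], [1, -0.276, 0, 0.117, 0, 0, 0], [1, -0.276, 0, 0.117, 0, 0, 0], [1, -0.276, 0, 0.117, 0, 0, 0], [1, -0.276, 0, 0.117, 0, 0, 0], [1, -0.276, 0, 0.117, 0, 0, 0], [1, -0.184, 0, 0.078, 0, 0, 0], [1, -0.184, 0, 0.078, 0, 0, 0], [1, -0.184, 0, 0.078, 0, 0, 0], [1, -0.184, 0, 0.078, 0, 0, 0], [1, -0.184, 0, 0.078, 0, 0, 0], [1, -0.184, 0, 0.078, 0, 0, 0]]}}

```text
clock: 23.15
position: [555.5, 102.1, 26.7]
ee_rot: [0.683, -0.666, -0.215, -0.21]
contact_force: [0.4, -2.0, -0.1]
gripper_width: 85.3
```

Call:
{"name": "servo_tool", "arguments": {"rows": [[1, -0.184, 0, 0.078, 0, 0, 0], [1, -0.184, 0, 0.078, 0, 0, 0], [1, -0.184, 0, 0.078, 0, 0, 0], [1, -0.184, 0, 0.078, 0, 0, 0], [1, -0.184, 0, 0.078, 0, 0, 0], [1, -0.184, 0, 0.078, 0, 0, 0], [1, -0.184, 0, 0.078, 0, 0, 0], [1, -0.184, 0, 0.078, 0, 0, 0], [1, -0.184, 0, 0.078, 0, 0, 0], [1, -0.184, 0, 0.078, 0, 0, 0], [1, -0.184, 0, 0.078, 0, 0, 0], [1, -0.184, 0, 0.078, 0, 0, 0]]}}

```text
clock: 24.35
position: [554.9, 125.5, 31.6]
ee_rot: [0.683, -0.666, -0.215, -0.21]
contact_force: [0.2, -1.7, -1.9]
gripper_width: 85.5
```

```bash
python3 - <<'E'
from h import *
where();tr()
E
```

```text
24.35 stand 106.6 0.9 31.6 F [-1.7, -0.1, -1.9] M [-1.74  0.03 -0.01] 85.53352353795988
tail deck x -39.2 tip above plate 34.1 F along -2.06 normal -1.54
```

Call:
{"name": "servo_tool", "arguments": {"rows": [[1, -0.184, 0, 0.078, 0, 0, 0], [1, -0.184, 0, 0.078, 0, 0, 0], [1, -0.184, 0, 0.078, 0, 0, 0], [1, -0.184, 0, 0.078, 0, 0, 0], [1, -0.184, 0, 0.078, 0, 0, 0], [1, -0.184, 0, 0.078, 0, 0, 0], [1, -0.184, 0, 0.078, 0, 0, 0], [1, -0.184, 0, 0.078, 0, 0, 0], [1, -0.184, 0, 0.078, 0, 0, 0], [1, -0.184, 0, 0.078, 0, 0, 0], [1, -0.184, 0, 0.078, 0, 0, 0], [1, -0.184, 0, 0.078, 0, 0, 0]]}}

```text
clock: 25.55
position: [554.3, 149.0, 36.6]
ee_rot: [0.683, -0.666, -0.215, -0.21]
contact_force: [0.3, -2.2, -0.6]
gripper_width: 85.6
```

Call:
{"name": "servo_tool", "arguments": {"rows": [[1, -0.138, 0, 0.059, 0, 0, 0], [1, -0.138, 0, 0.059, 0, 0, 0], [1, -0.138, 0, 0.059, 0, 0, 0], [1, -0.138, 0, 0.059, 0, 0, 0], [1, -0.138, 0, 0.059, 0, 0, 0], [1, -0.138, 0, 0.059, 0, 0, 0], [1, -0.138, 0, 0.059, 0, 0, 0], [1, -0.138, 0, 0.059, 0, 0, 0]]}}

```text
clock: 26.35
position: [554.0, 160.7, 39.0]
ee_rot: [0.683, -0.666, -0.215, -0.21]
contact_force: [0.7, -0.9, -0.2]
gripper_width: 85.6
```

```bash
python3 - <<'E'
from h import *
where();tr()
E
```

```text
26.35 stand 141.7 0.9 39.0 F [-0.9, -0.7, -0.2] M [-1.78 -0.03  0.02] 85.62151387517193
tail deck x -3.3 tip above plate 34.1 F along -0.96 normal -0.05
```

Call:
{"name": "servo_tool", "arguments": {"rows": [[1, -0.092, 0, 0.039, 0, 0, 0], [1, -0.092, 0, 0.039, 0, 0, 0], [1, -0.092, 0, 0.039, 0, 0, 0], [1, -0.092, 0, 0.039, 0, 0, 0], [1, -0.092, 0, 0.039, 0, 0, 0], [1, -0.046, 0, 0.02, 0, 0, 0]]}}

```text
clock: 26.95
position: [553.9, 166.0, 40.2]
ee_rot: [0.683, -0.666, -0.215, -0.21]
contact_force: [0.2, -1.3, -1.3]
gripper_width: 85.6
```

```bash
python3 - <<'E'
from h import *
where();tr()
E
```

```text
26.95 stand 147.1 0.9 40.2 F [-1.3, -0.2, -1.3] M [-1.86 -0.04 -0.01] 85.57946123255067
tail deck x 2.2 tip above plate 34.1 F along -1.52 normal -1.03
```

Call:
{"name": "servo_tool", "arguments": {"rows": [[1, -0.092, 0, 0.039, 0, 0, 0], [1, -0.092, 0, 0.039, 0, 0, 0], [1, -0.046, 0, 0.02, 0, 0, 0], [1, -0.046, 0, 0.02, 0, 0, 0]]}}

```text
clock: 27.35
position: [553.9, 168.9, 40.8]
ee_rot: [0.683, -0.666, -0.215, -0.21]
contact_force: [-0.5, -1.4, -0.8]
gripper_width: 85.3
```

Call:
{"name": "servo_tool", "arguments": {"rows": [[1, -0.092, 0, 0.039, 0, 0, 0], [1, -0.046, 0, 0.02, 0, 0, 0], [1, -0.046, 0, 0.02, 0, 0, 0]]}}

```text
clock: 27.65
position: [553.8, 170.2, 40.9]
ee_rot: [0.683, -0.666, -0.215, -0.21]
contact_force: [-0.3, -4.8, -2.9]
gripper_width: 85.2
```

Call:
{"name": "servo_tool", "arguments": {"rows": [[1, -0.092, 0, 0.039, 0, 0, 0], [1, -0.046, 0, 0.02, 0, 0, 0], [1, -0.046, 0, 0.02, 0, 0, 0]]}}

```text
clock: 27.95
position: [554.0, 170.8, 40.9]
ee_rot: [0.683, -0.666, -0.214, -0.209]
contact_force: [1.5, -9.1, -2.7]
gripper_width: 85.3
```

The rail is felt: 9 N at y≈170.8. The downward load of about 2.7 N suggests friction is holding the tail up, so I'll lower the fingers along the wall and keep the press on.

Call:
{"name": "servo_tool", "arguments": {"rows": [[1, 0.059, 0, 0.138, 0, 0, 0], [1, 0.059, 0, 0.138, 0, 0, 0], [1, 0.059, 0, 0.138, 0, 0, 0], [1, 0.059, 0, 0.138, 0, 0, 0]]}}

```text
clock: 28.35
position: [554.2, 171.9, 35.9]
ee_rot: [0.683, -0.666, -0.214, -0.21]
contact_force: [-0.8, -9.6, 1.2]
gripper_width: 85.4
```

```bash
python3 - <<'E'
from h import *
where();tr()
E
```

```text
28.35 stand 153.0 0.5 35.9 F [-9.6, 1.0, 1.2] M [-3.03  0.04  0.25] 85.43739582798185
tail deck x 7.1 tip above plate 28.7 F along -9.16 normal 3.18
```

Call:
{"name": "servo_tool", "arguments": {"rows": [[1, 0.059, 0, 0.138, 0, 0, 0], [1, 0.059, 0, 0.138, 0, 0, 0], [1, 0.059, 0, 0.138, 0, 0, 0], [1, 0.059, 0, 0.138, 0, 0, 0], [1, 0, 0, 0, 0, 0, 0]]}}

```text
clock: 28.85
position: [554.2, 173.2, 29.8]
ee_rot: [0.683, -0.666, -0.214, -0.209]
contact_force: [0.4, -8.6, 0.4]
gripper_width: 85.5
```

```bash
python3 - <<'E'
from h import *
where();tr()
d=get_image("wrist");t=get_image("scene")
a=cv2.resize(d["image"],(480,300));b=cv2.resize(t["image"][160:290,270:430],None,fx=3,fy=2.31,interpolation=cv2.INTER_CUBIC)
b=cv2.resize(t["image"][165:285,275:425],(480,384),interpolation=cv2.INTER_CUBIC)
cv2.imwrite("pics/w7.png",np.vstack([cv2.resize(d["image"][150:],(480,188)),b])[:,:,::-1])
E
```

```text
28.85 stand 154.3 0.5 29.8 F [-8.6, -0.2, 0.4] M [-3.17 -0.02  0.18] 85.53660878206053
tail deck x 7.1 tip above plate 22.5 F along -8.31 normal 2.22
```

View pics/w7.png

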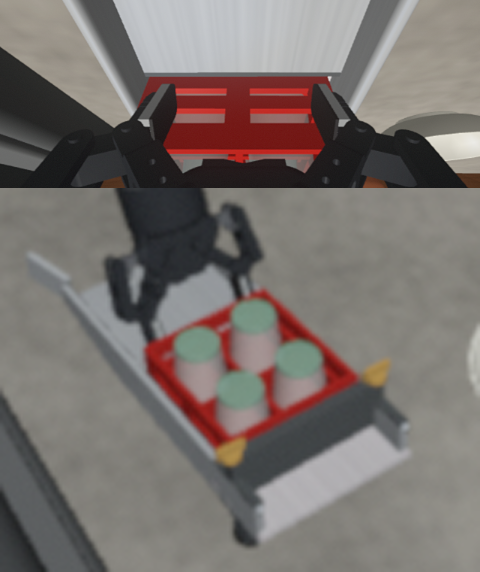

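The crate is up against the rail pads. Its tail wall bottom is hidden behind the lip (wrist crop row 73), and the slats sit at the same height relative to the tips as on the counter, so the tail has dropped. I'll press slightly firmer for a moment.

Call:
{"name": "servo_tool", "arguments": {"rows": [[1, -0.046, 0, 0.02, 0, 0, 0], [1, -0.018, 0, 0.008, 0, 0, 0], [1, 0, 0, 0, 0, 0, 0], [1, 0, 0, 0, 0, 0, 0], [1, 0, 0, 0, 0, 0, 0], [1, 0, 0, 0, 0, 0, 0]]}}

```text
clock: 29.55
position: [554.2, 173.3, 29.8]
ee_rot: [0.683, -0.666, -0.214, -0.209]
contact_force: [-0.3, -11.3, 0.4]
gripper_width: 85.2
```

```bash
python3 - <<'E'
from h import *
where();tr()
E
```

```text
29.55 stand 154.4 0.5 29.8 F [-11.3, 0.5, 0.4] M [-3.45 -0.1   0.19] 85.21011807550474
tail deck x 7.2 tip above plate 22.4 F along -10.96 normal 2.71
```

Call:
{"name": "servo_tool", "arguments": {"rows": [[1, 0.092, 0, -0.039, 0, 0, 0], [1, 0.092, 0, -0.039, 0, 0, 0], [1, 0.092, 0, -0.039, 0, 0, 0], [1, 0.092, 0, -0.039, 0, 0, 0], [1, 0.092, 0, -0.039, 0, 0, 0], [1, 0.092, 0, -0.039, 0, 0, 0], [1, 0.092, 0, -0.039, 0, 0, 0], [1, 0.184, 0, -0.078, 0, 0, 0], [1, 0.276, 0, -0.117, 0, 0, 0], [1, 0.55, 0, -0.234, 0, 0, 0], [1, 0.92, 0, -0.39, 0, 0, 0], [1, 0.92, 0, -0.39, 0, 0, 0]]}}

```text
clock: 30.75
position: [554.6, 138.0, 21.8]
ee_rot: [0.683, -0.666, -0.215, -0.21]
contact_force: [0.1, 0.4, 0.3]
gripper_width: 85.4
```

Call:
{"name": "servo_tool", "arguments": {"rows": [[1, 1.6, 0, -1, 0, 0, 0], [1, 1, 0, -3, 0, 0, 0], [1, 0, 0, -4, 0, 0, 0], [1, 0, 0, -4, 0, 0, 0], [1, 0, 0, -4, 0, 0, 0], [1, 0, 0, 0, 0, 0, 0]]}}

```text
clock: 31.35
position: [560.3, 21.9, 142.9]
ee_rot: [0.683, -0.666, -0.211, -0.213]
contact_force: [0.3, 0.1, 0.7]
gripper_width: 85.4
```

```bash
python3 - <<'E'
from h import *
where();tr()
d=get_image("wrist");t=get_image("scene")
cv2.imwrite("pics/w8.png",np.vstack([cv2.resize(d["image"],(480,300)),cv2.resize(t["image"][185:265,295:405],(480,290),interpolation=cv2.INTER_CUBIC)])[:,:,::-1])
cv2.imwrite("pics/w8full.png",d["image"][:,:,::-1])
E
```

```text
31.35 stand 2.8 -2.0 142.9 F [0.1, -0.3, 0.7] M [-1.05 -0.07 -0.01] 85.39942624835447
tail deck x -117.6 tip above plate 164.6 F along 0.27 normal 0.66
```

View pics/w8.png

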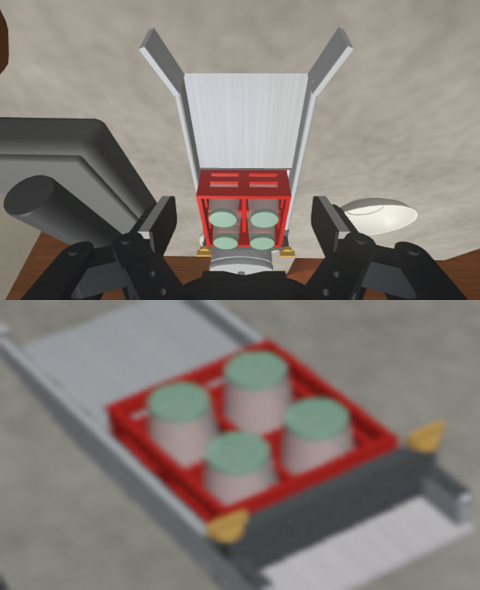

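The wrist view shows the crate straight between the guides, its tail wall (rows 170–195) directly behind the lip edge. The scene view shows it level in the bay with a gap at the rail. I'll do one numeric check of the tail height, then hand in.

```bash
python3 - <<'E'
from h import *
d=get_image("wrist");i=d["image"].astype(int)
m=(i[...,0]>90)&(i[...,1]<60)&(i[...,2]<60)
col=np.nonzero(m[:,300:345].mean(1)>.5)[0];print("red rows mid",col.min(),col.max())
c,s=np.cos(np.radians(12)),np.sin(np.radians(12))
def dk(x,y,z):return W(148.8+x*c-z*s,y,21.4+x*s+z*c)
print("lip edge",np.round(proj(d,dk(0,0,10)),1))
for nm,dx,dz in(("dropped",0,0),("on lip",0,10),("dropped fwd",5,0)):
    print(nm,"rim",np.round(proj(d,dk(dx,-65,60+dz)),1),np.round(proj(d,dk(dx,65,60+dz)),1),"slat mid",np.round(proj(d,dk(dx,0,30+dz)),1))
r=[(v,np.nonzero(m[v])[0].min(),np.nonzero(m[v])[0].max()) for v in range(224,275,4) if m[v].any()];print(r)
E
```

```text
red rows mid 228 263
lip edge [324.3 225.5]
dropped rim [258.9 261.3] [389.4 261.3] slat mid [324.2 238.8]
on lip rim [257.2 269.6] [391.  269.6] slat mid [324.2 246. ]
dropped fwd rim [259.6 264.4] [388.7 264.5] slat mid [324.2 242. ]
[(228, np.int64(265), np.int64(378)), (232, np.int64(264), np.int64(379)), (236, np.int64(263), np.int64(379)), (240, np.int64(262), np.int64(381)), (244, np.int64(261), np.int64(381)), (248, np.int64(261), np.int64(382)), (252, np.int64(260), np.int64(383)), (256, np.int64(259), np.int64(384)), (260, np.int64(258), np.int64(384)), (264, np.int64(334), np.int64(384)), (268, np.int64(264), np.int64(383)), (272, np.int64(265), np.int64(382))]
```

The rim measures about row 262, against a predicted 261 if dropped and 270 if still on the lip. So the tail is down.

```bash
python3 - <<'E'
from bench import *
print(job_done())
E
```

```text
the job is handed in; nothing more can be done
None
```

The red crate is seated in the drainer bay with its tail down behind the lip. I handed the job in at about 31 s of the 72 s, with the gripper clear of everything.

- **Squaring:** I pushed the farther crate about 20 mm sideways and square with two spread fingers. The first pass missed because the open fingertips sit higher than I had assumed; nothing was touched, and I redid it lower.
- **Pushing:** I slid the crate from the tail at about 20–30 mm/s, with readings of about 1–3 N on the counter and slope. I felt the rail pads with the tail about 6 mm past the lip.
- **Pressing home:** I lowered the fingers about 11 mm with the tail, keeping about 9 N on, then held about 11 N for half a second. I then backed off slowly.

**Last checks:**
- **Tail height:** the tail rim is at image row 262. Row 261 was predicted for a dropped tail and row 270 for one still resting on the lip.
- **Contact:** the tool shows no load beyond sensor noise (0.7 N at most).
- **Bystanders:** I saw no sign of contact with any of them, but I did not re-measure their positions at the end.

No check failed. The only disagreement was the fingertip position: the pictures put the open tips about 24 mm behind the TCP, against the roughly 2 mm I took from the data given.

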